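Switch the bench suction to the wide port

TASK

Three suction ports stand in a row on the workshop bench, each with a sliding gate worked by an upright black knob. The next machine runs on the wide round port: pull its gate fully out until it clicks open, and push the gate of the narrow round port fully home so that it is shut, in either order. Leave the gate of the square port as it stands.

Things in the scene. Friction and masses are not known exactly. Their poses are not given: they have to be found in the camera images.
- wide_knob (a point): Upright black knob (cylinder, 24 mm across, z 18 to 62 mm) of the wide round port (round stub, 78 mm outside). Point: on its axis, z 45 mm. Its x axis: level, towards the stub (push home; pull open along -x); z up. Shut, it stands 105 mm from the stub's centre and 45 mm from the housing (120 mm square, 32 mm high; stub top 80 mm). Blade under it: top z 18 mm.
- narrow_knob (a point): Upright black knob (cylinder, 24 mm across, z 18 to 62 mm) of the narrow round port (round stub, 48 mm outside). Point: on its axis, z 45 mm. Its x axis: level, towards the stub (push home; pull open along -x); z up. Shut, it stands 90 mm from the stub's centre and 45 mm from the housing (90 mm square, 32 mm high; stub top 80 mm). Blade under it: top z 18 mm.
- wide_slide (a joint): Blade of the wide round port, m pulled out along its knob's -x: 0 = home (shut), 0.070 = stop, fully out (open). A sprung ball clicks over a bump 11 mm from either end: 4 to 5 N there, 2 N elsewhere; it stays where left, or settles into the near end once past the bump. Starts shut (0 to 3 mm).
- narrow_slide (a joint): Blade of the narrow round port, m pulled out along its knob's -x: 0 = home (shut), 0.045 = stop, fully out (open). A sprung ball clicks over a bump 11 mm from either end: 4 to 5 N there, 2 N elsewhere; it stays where left, or settles into the near end once past the bump. Starts open (42 to 45 mm).
- square_knob (a point): Upright black knob (cylinder, 24 mm across, z 18 to 62 mm) of the square port (62 mm outside). Point: on its axis, z 45 mm. Its x axis: level, towards the stub (push home; pull open along -x); z up. Shut, it stands 96 mm from the stub's centre and 45 mm from the housing (102 mm square, 32 mm high; stub top 80 mm). Blade under it: top z 18 mm. Starts about half out; leave it.

How it is judged:
At the end, for the whole second after the job is handed in: The wide gate is pulled out to within 10 mm of its stop (60 mm or more of 70 mm), the narrow gate is within 10 mm of home, and the square port's knob has never been more than 12 mm from where it started (value of joint wide_slide above 0.06 m and value of joint narrow_slide below 0.01 m); the robot touches nothing.
It fails at once if the square port's gate was moved by more than 12 mm (distance of square_knob from where it was at the start of the episode above 0.012 m).
It also fails if it takes over 43 s, if anything falls off the work surface, if the arm or the gripper's body presses on something with over 40 N, if the wrist force passes 120 N, or if a joint passes its speed limit or range.

ROBOT

A 6-joint arm with a two-finger parallel gripper is mounted at the origin on the work surface. World frame = base frame: x ahead of the robot, y to its left, z up, the work surface at z = 0. Lengths are in m, angles in rad, forces in N, time in s.
With the tool pointing down it reaches from about 0.25 to 0.725 m from the base axis. Payload 4 kg.
Tool frame: the origin (TCP) lies between the finger pads; the fingertips stand 8 mm ahead of it and the grasp point (between the pads) lies 11 mm behind it; z points along the fingers, y is the direction in which the jaws open and shut (so a half turn about z gives the same grasp; the last joint's range is limited). The gripper opens to 85 mm and grips with 20 to 120 N. Pads are 22 mm wide; open, the fingers measure 114 mm over their backs; the gripper's body (76 mm by 85 mm) begins 54 mm behind the grasp point. The pads swing forward as they close: fully open they stand 13 mm farther back than shut.
Start: joints at [-1.281, 0.241, 0.005, 1.335, 0, 1.571], TCP at [0.143, -0.479, 0.239] pointing down, gripper open.
Joint ranges: [-2.72, 2.72], [-1.05, 1.87], [-1.09, 1.28], [-1.99, 2.15], [-1.42, 1.44], [-3.14, 3.14]. Speed limits (rad/s): [2.79, 2.79, 3.14, 3.14, 3.14, 3.14].

INTERFACE

Orientations are given as a unit quaternion [x, y, z, w].
In Python, from workcell import * gives the robot as it stands.
- The arm moves only by the tool send_rows, never from a script. Its argument "increments" is a list that holds one entry, the list of rows, each a list of 6 numbers: the shift along the tool's x, y, z in units of 50 mm (1.0 is 50 mm), then the turn, a rotation vector about the tool's x, y, z in units of 10 degrees (1.0 is 10 degrees). In form: [[[x, y, z, ax, ay, az], ...]]. A call has 1 to 8 rows; each row shifts and turns the commanded pose from where the row before left it, along the tool's axes as they then stand; what a row does not reach is not made up. A row lasts 1/8 s, in which the tool goes at most 62.5 mm and 10.7 degrees, less where a joint would pass 70% of its speed; a pose out of reach is approached as far as the arm can. A call with a number of a shift or a turn outside -1 to 1 is refused whole. A call with a gripper value outside its range is refused whole. "grip" is the closure, from 0 (fully open) to 1 (shut), set as the call begins (left out, the last holds). The fingers move at their own pace and stop on an object; the grip force is fixed at half the most. Time passes only in rows, so rows that do not move let the fingers close. It gives the time, the measured TCP pose, the force and the opening at its end, in the units of the state.
- get_obs(): the state, without advancing time (a new reading comes with each control period).
- camera(name): name is "scene" or "side" or "wrist"; returns a dict with "color" (384x512x3 uint8, red, green, blue), "z_map" (384x512 float32, m along the optical axis (not along the pixel's ray), 0 where there is no reading), "intrinsics" (3x3 intrinsics, pixels), "dist" ([k1, k2, p1, p2, k3] as OpenCV has them; the pictures are not rectified), "pose" (4x4, takes a point from camera to world coordinates); the wrist camera has in their place "mount" (4x4, takes a point from camera to tool coordinates, whose origin is the TCP and whose axes are the flange's). Camera axes: x right, y down, z forward; pixel columns grow to the right and rows downward; lengths in m; the calibration is good to about 2 mm. A picture is of the moment at which its call begins: read the wrist's pose just before it.
- job_done(): hands the job in, once; it reports no verdict.
The state is a dict: "clock": time; "joint_pos": joint angles; "joint_vel": joint speeds; "tau": joint torques, N m; "eef_pos": TCP position; "tool_rot": TCP orientation; "ft_force": force on the tool from outside, world axes, zero at the start; "ft_torque": the same for the moment, N m; "grip_width": finger opening in m.
Only numpy, scipy, OpenCV 4.12 (cv2) and the standard library are available. Lean on these libraries where they do the work, as an engineer would, in place of code of your own. Each camera call takes 0.05 s, during which the arm holds its last target.

## Working session

There is one attempt and no reset: what is moved stays moved. The work goes in short steps, Python scripts to look and compute and a tool call to move; the robot and the scene stay as the last step left them, time stands still between calls to the robot, and variables do not carry over. Pictures are saved under pics/ and viewed, and the job is handed in when it is done.

Besides the shell and the picture viewer there is one more tool, called after "Emit:" by a JSON object that holds its "method" and its "body", one argument or row to a line. send_rows: Moves the arm, as the interface text tells. Its arguments: {"type":"object","properties":{"increments":{"type":"array"},"grip":{"type":"number"}},"required":["increments"]}

```bash
mkdir -p pics; ls
python3 - <<'E'
from workcell import *
import cv2,numpy as np
o=get_obs(); print(o)
for n in ["scene","side","wrist"]:
    c=camera(n); cv2.imwrite(f"pics/{n}0.png",c["color"][:,:,::-1]); np.save(f"pics/{n}0.npy",c,allow_pickle=True)
    print(n,c["intrinsics"].round(1).tolist(),c["dist"],c.get("pose",c.get("mount")).round(3).tolist())
E
```

```text
pics
{'clock': 0.0, 'joint_pos': array([-1.28099962e+00,  2.41410292e-01,  3.72073656e-03,  1.33521548e+00,
        3.09787952e-06,  1.57079052e+00]), 'joint_vel': array([ 1.48693309e-03,  3.90020261e-05,  7.58933082e-04,  3.73768734e-04,
        6.02811892e-04, -3.33814637e-04]), 'tau': array([-3.89298802e-04, -3.72317398e+01,  2.52408063e+01,  1.69340411e-02,
       -7.09418896e-05,  7.22132455e-06]), 'eef_pos': array([ 0.14270141, -0.47855321,  0.23841296]), 'tool_rot': array([ 9.89519619e-01,  1.44394639e-01, -1.50704440e-04, -1.04352942e-03]), 'ft_force': array([ 0.57021076, -0.23624453,  0.54529537]), 'ft_torque': array([ 0.01041929, -0.04595177,  0.02892459]), 'grip_width': 0.08523428787115772}
scene [[469.8, 0.0, 260.2], [0.0, 469.8, 193.1], [0.0, 0.0, 1.0]] [-0.17981732  0.          0.          0.          0.        ] [[0.455, 0.563, -0.69, 1.369], [0.89, -0.275, 0.363, -0.431], [0.015, -0.779, -0.626, 0.742], [0.0, 0.0, 0.0, 1.0]]
side [[356.8, 0.0, 253.9], [0.0, 356.8, 186.7], [0.0, 0.0, 1.0]] [0.0355165 0.        0.        0.        0.       ] [[-0.927, -0.181, 0.329, 0.383], [-0.375, 0.499, -0.781, 0.569], [-0.024, -0.847, -0.53, 0.452], [0.0, 0.0, 0.0, 1.0]]
wrist [[341.7, 0.0, 255.8], [0.0, 341.7, 191.0], [0.0, 0.0, 1.0]] [-0.04382388  0.          0.          0.          0.        ] [[-0.0, -0.947, -0.32, 0.082], [1.0, 0.0, -0.002, 0.001], [0.002, -0.32, 0.947, -0.135], [0.0, 0.0, 0.0, 1.0]]
```

View pics/scene0.png

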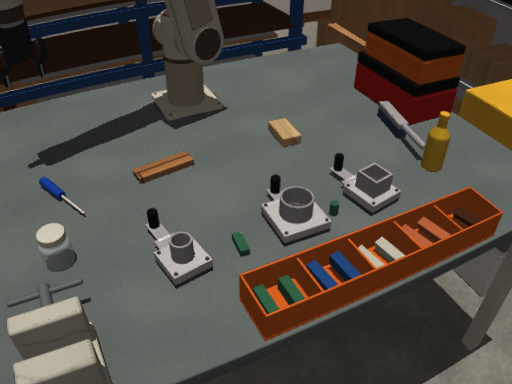

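View pics/side0.png

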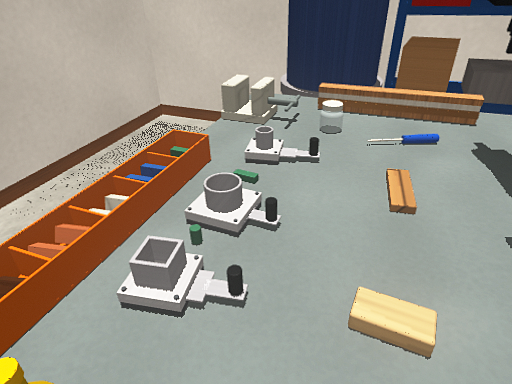

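View pics/wrist0.png

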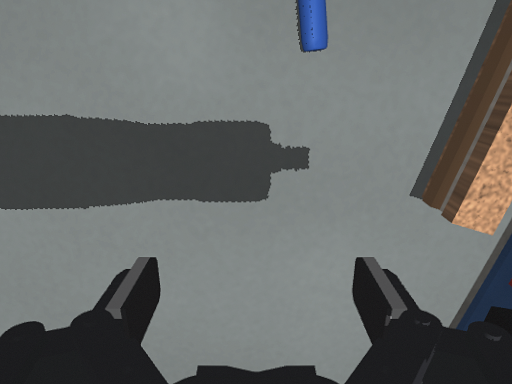

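The scene view shows the narrow port at about (181,248) with its knob at (152,217). The wide port is at (297,205) with its knob at (275,185), and the square port at (375,180) with its knob at (338,160). The side view shows the same row at (264,140), (223,195) and (158,265). I'll measure the knobs and stubs next.

```bash
cat > h.py <<'E'
import numpy as np,cv2
def rays(c,uv):
    p=cv2.undistortPoints(np.asarray(uv,float).reshape(-1,1,2),c["intrinsics"],c["dist"]).reshape(-1,2)
    return np.c_[p,np.ones(len(p))]
def pts(c,uv,T):
    uv=np.asarray(uv); d=c["z_map"][uv[:,1].astype(int),uv[:,0].astype(int)]
    P=rays(c,uv)*d[:,None]; P=P[d>0]
    return P@T[:3,:3].T+T[:3,3]
def plane(c,uv,T,z):
    r=rays(c,uv)@T[:3,:3].T; o=T[:3,3]
    return o+r*((z-o[2])/r[:,2])[:,None]
E
python3 - <<'E'
from h import *
roi={"scene":{"narrow":(140,200,168,236),"wide":(264,168,288,206),"square":(328,146,352,176)},
"side":{"narrow":(303,132,326,164),"wide":(258,192,284,228),"square":(222,258,250,302)}}
roi2={"scene":{"narrow":(165,225,200,265),"wide":(270,178,325,222),"square":(350,160,396,198)},
"side":{"narrow":(252,122,278,152),"wide":(198,168,248,212),"square":(125,232,192,292)}}
for v in roi:
    c=np.load(f"pics/{v}0.npy",allow_pickle=True).item(); T=c["pose"]
    for n,(a,b,e,f) in roi[v].items():
        g=c["color"][b:f,a:e].max(2); m=(g<45).astype(np.uint8)
        k,l,s,_=cv2.connectedComponentsWithStats(m); i=1+np.argmax(s[1:,4]); m=l==i
        ys,xs=np.nonzero(m); uv=np.c_[xs+a,ys+b]
        P=pts(c,uv,T)
        # bottom/top centre pixels: min area rect
        top=P[P[:,2]>0.059]; 
        # silhouette centre -> plane z=.04
        ctr=plane(c,[uv.mean(0)],T,0.04)[0]
        print(v,n,"px",s[i],"z",P[:,2].min().round(3),P[:,2].max().round(3),"top",len(top),((top.min(0)+top.max(0))/2).round(4),np.ptp(top,0).round(3),"ray40",ctr.round(4))
    for n,(a,b,e,f) in roi2[v].items():
        yy,xx=np.mgrid[b:f,a:e]; P=pts(c,np.c_[xx.ravel(),yy.ravel()],T)
        t=P[(P[:,2]>.074)&(P[:,2]<.086)]
        xy=t[:,:2]; A=np.c_[2*xy,np.ones(len(xy))]
        (cc,r)=cv2.minEnclosingCircle(t[:,:2].astype(np.float32))
        print(v,n,"stub",len(t),np.round(cc,4),"d",round(2*r,3),"z",np.median(t[:,2]).round(4), cv2.minAreaRect(t[:,:2].astype(np.float32)))
E
```

```text
scene narrow px [  7   8  12  21 190] z 0.018 0.064 top 54 [ 0.5719 -0.2828  0.0617] [0.027 0.022 0.005] ray40 [ 0.569  -0.2821  0.04  ]
scene wide px [  7   7   9  18 151] z 0.021 0.063 top 41 [0.581  0.0243 0.0608] [0.022 0.019 0.004] ray40 [0.5779 0.0256 0.04  ]
scene square px [  6   7  10  18 140] z 0.019 0.063 top 31 [0.5689 0.2203 0.0611] [0.022 0.022 0.004] ray40 [0.5677 0.2211 0.04  ]
scene narrow stub 188 [ 0.7002 -0.2608] d 0.051 z 0.0789 ((0.7005977630615234, -0.2585736811161041), (0.04644649848341942, 0.047616858035326004), 74.24927520751953)
scene wide stub 216 [0.6842 0.021 ] d 0.082 z 0.0773 ((0.6860621571540833, 0.021603528410196304), (0.07732602953910828, 0.0770479291677475), 66.23543548583984)
scene square stub 235 [0.6869 0.2418] d 0.09 z 0.0777 ((0.6881053447723389, 0.24187085032463074), (0.0673772469162941, 0.06599061191082001), 10.674505233764648)
side narrow px [  7   6   8  17 112] z 0.018 0.062 top 7 [ 0.5671 -0.2792  0.0605] [0.017 0.017 0.002] ray40 [ 0.5661 -0.2743  0.04  ]
side wide px [ 8  7 11 22 71] z 0.017 0.061 top 5 [0.5767 0.0264 0.0602] [0.019 0.015 0.002] ray40 [0.5744 0.0345 0.04  ]
side square px [ 6 12 15 25 76] z 0.018 0.059 top 3 [0.5636 0.2243 0.0592] [0.016 0.015 0.   ] ray40 [0.5606 0.2308 0.04  ]
side narrow stub 76 [ 0.6995 -0.2597] d 0.052 z 0.0773 ((0.7012091279029846, -0.2580723464488983), (0.044465865939855576, 0.04753190279006958), 40.71845245361328)
side wide stub 255 [0.6837 0.0228] d 0.081 z 0.0776 ((0.6838998198509216, 0.022946961224079132), (0.07593710720539093, 0.07677963376045227), 39.11167907714844)
side square stub 605 [0.6872 0.2414] d 0.087 z 0.0781 ((0.6873695850372314, 0.2417561113834381), (0.06274665147066116, 0.06428654491901398), 8.995331764221191)
```

Measurements agree with the given sizes:

| Port | Knob to stub | Expected | Knob x axis | Blade position |
|---|---|---|---|---|
| Narrow | 132 mm | 132–135 mm | about +10° | open |
| Wide | 105 mm | 105–108 mm | about -2° | shut |
| Square | 120 mm | over 96 mm | about +9.5° | about half out |

I'll move above the narrow knob first.

Emit:
{"method": "send_rows", "body": {
  "increments": [
    [[0,0,0,0,0,0.66],[0.7,-0.2,0.1,0,0,0],[0.8,-0.2,0.1,0,0,0],[0.8,-0.2,0.1,0,0,0],[0.8,-0.2,0.1,0,0,0],[0.8,-0.2,0.1,0,0,0],[0.8,-0.2,0.1,0,0,0],[0.8,-0.2,0.1,0,0,0]]
  ],
  "grip": 0
}}

```text
clock: 1.15
eef_pos: [0.4025, -0.3617, 0.2038]
tool_rot: [0.996, 0.087, -0.0, -0.0]
ft_force: [-0.2, 0.3, -0.5]
grip_width: 0.0855
```

Emit:
{"method": "send_rows", "body": {
  "increments": [
    [[0.8,-0.2,0.2,0,0,0],[0.8,-0.2,0.2,0,0,0],[0.8,-0.2,0.2,0,0,0],[0.8,-0.2,0.2,0,0,0],[0.4,-0.2,0.1,0,0,0],[0,-0.1,0,0,0,0],[0,0,0,0,0,0],[0,0,0,0,0,0]]
  ]
}}

```text
clock: 2.15
eef_pos: [0.5684, -0.2779, 0.1601]
tool_rot: [0.996, 0.086, 0.0, 0.0]
ft_force: [0.7, 0.1, 0.1]
grip_width: 0.0853
```

```bash
cat >> h.py <<'E'
from scipy.spatial.transform import Rotation as R
def tool(o):
    T=np.eye(4);T[:3,:3]=R.from_quat(o["tool_rot"]).as_matrix();T[:3,3]=o["eef_pos"];return T
def togo(o,p,yaw):
    T=tool(o); d=T[:3,:3].T@(np.asarray(p)-T[:3,3])
    y=np.radians(yaw); Rt=np.array([[np.cos(y),np.sin(y),0],[np.sin(y),-np.cos(y),0],[0,0,-1]])
    rv=R.from_matrix(T[:3,:3].T@Rt).as_rotvec()
    print("t",o["clock"],"at",T[:3,3].round(4),"go units",(d/.05).round(3),"turn",(np.degrees(rv)/10).round(3),"F",o["ft_force"].round(1),"w",round(o["grip_width"],4))
E
python3 - <<'E'
from workcell import *
from h import *
o=get_obs(); togo(o,[.570,-.2815,.16],10)
c=camera("wrist"); cv2.imwrite("pics/w1.png",c["color"][:,:,::-1])
np.save("pics/w1.npy",dict(c=c,o=o),allow_pickle=True)
E
```

```text
t 2.15 at [ 0.5684 -0.2779  0.1601] go units [0.019 0.077 0.002] turn [ 0.004 -0.002 -0.008] F [0.7 0.1 0.1] w 0.0853
```

View pics/w1.png

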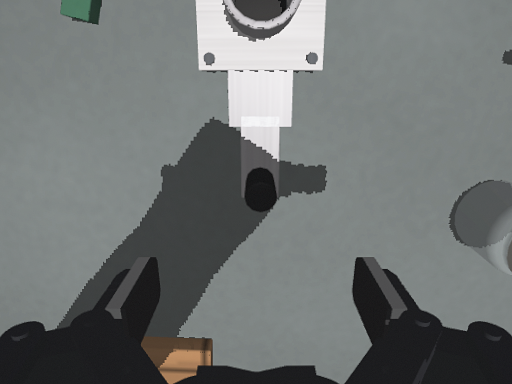

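The wrist view shows the knob at about (261,190) with the blade running straight up the image to the housing, so the yaw matches. The fingers are clear on either side. I'll measure the knob top in this view.

Run:
```python
from h import *
d=np.load("pics/w1.npy",allow_pickle=True).item(); c,o=d["c"],d["o"]
T=tool(o)@c["mount"]
a,b,e,f=238,160,285,218
yy,xx=np.mgrid[b:f,a:e]; uv=np.c_[xx.ravel(),yy.ravel()]
P=pts(c,uv,T); t=P[(P[:,2]>.056)&(P[:,2]<.068)]
cc,r=cv2.minEnclosingCircle(t[:,:2].astype(np.float32)); print("knob top",len(t),np.round(cc,4),2*r,np.median(t[:,2]))
# housing front edge & blade edges
for v in (40,60): 
    row=c["color"][v].max(1)
g=c["color"].min(2)
for v in (90,110): 
    x=np.nonzero(g[v,200:320]>150)[0]+200; E=plane(c,[[x.min(),v],[x.max(),v]],T,.03); print(v,x.min(),x.max(),E.round(4).tolist())
x=[]
for u in range(205,320,10):
    col=np.nonzero(g[40:100,u]>120)[0]+40
    if len(col): x.append([u,col.max()])
print(x)
H=plane(c,[[199,70],[324,70]],T,.032); print(H.round(4), np.degrees(np.arctan2(*(H[1]-H[0])[:2])))
togo(o,[*cc,.037],10)
```

```text
knob top 816 [ 0.5681 -0.2816] 0.023869456723332405 0.06175367062809686
90 228 292 [[0.6359, -0.2455, 0.03], [0.6441, -0.2926, 0.03]]
110 228 291 [[0.6214, -0.2477, 0.03], [0.6296, -0.2948, 0.03]]
[[205, np.int64(99)], [215, np.int64(99)], [225, np.int64(99)], [235, np.int64(99)], [245, np.int64(99)], [255, np.int64(99)], [265, np.int64(99)], [275, np.int64(99)], [285, np.int64(99)], [295, np.int64(99)], [305, np.int64(99)], [315, np.int64(99)]]
[[ 0.6464 -0.2227  0.032 ]
 [ 0.6621 -0.3125  0.032 ]] 170.06173025339353
t 2.15 at [ 0.5684 -0.2779  0.1601] go units [-0.021  0.071  2.462] turn [ 0.004 -0.002 -0.008] F [0.7 0.1 0.1] w 0.0853
```

The knob top measures 23.9 mm across at z 62 mm, and the yaw is 9.94°. I'll descend and grip.

Emit:
{"method": "send_rows", "body": {
  "increments": [
    [[-0.02,0.07,0.4,0,0,0],[0,0,0.5,0,0,0],[0,0,0.5,0,0,0],[0,0,0.5,0,0,0],[0,0,0.36,0,0,0],[0,0,0.2,0,0,0],[0,0,0,0,0,0]]
  ]
}}

```text
clock: 3.08
eef_pos: [0.5685, -0.2807, 0.0359]
tool_rot: [0.996, 0.087, -0.0, -0.0]
ft_force: [-0.4, -0.2, 0.4]
grip_width: 0.085
```

Emit:
{"method": "send_rows", "body": {
  "increments": [
    [[0,0,0,0,0,0],[0,0,0,0,0,0],[0,0,0,0,0,0],[0,0,0,0,0,0],[0,0,0,0,0,0],[0,0,0,0,0,0],[0,0,0,0,0,0],[0,0,0,0,0,0]]
  ],
  "grip": 1
}}

```text
clock: 4.08
eef_pos: [0.5693, -0.2811, 0.037]
tool_rot: [0.996, 0.087, 0.0, 0.001]
ft_force: [-0.7, -1.6, 5.2]
grip_width: 0.0225
```

The knob is gripped (opening 22.5 mm). I'll push home along tool x.

Emit:
{"method": "send_rows", "body": {
  "increments": [
    [[0.1,0,0,0,0,0],[0.12,0,0,0,0,0],[0.12,0,0,0,0,0],[0.12,0,0,0,0,0],[0.12,0,0,0,0,0],[0.1,0,0,0,0,0],[0.1,0,0,0,0,0],[0,0,0,0,0,0]]
  ]
}}

```text
clock: 5.08
eef_pos: [0.608, -0.2743, 0.037]
tool_rot: [0.996, 0.087, 0.001, 0.001]
ft_force: [1.1, 0.2, 4.4]
grip_width: 0.0223
```

Emit:
{"method": "send_rows", "body": {
  "increments": [
    [[0.06,0,0,0,0,0],[0.03,0,0,0,0,0],[0,0,0,0,0,0]]
  ]
}}

```text
clock: 5.45
eef_pos: [0.6117, -0.2737, 0.037]
tool_rot: [0.996, 0.087, 0.0, 0.001]
ft_force: [-2.1, -2.3, 5.9]
grip_width: 0.0225
```

Moved about 43 mm to within 1 mm of the expected shut position. I'll release, lift and check.

Emit:
{"method": "send_rows", "body": {
  "increments": [
    [[0,0,0,0,0,0],[0,0,0,0,0,0],[0,0,0,0,0,0],[0,0,0,0,0,0],[0,0,0,0,0,0],[0,0,-0.3,0,0,0],[0,0,-0.6,0,0,0],[0,0,-0.7,0,0,0]]
  ],
  "grip": 0
}}

```text
clock: 6.45
eef_pos: [0.6115, -0.273, 0.1177]
tool_rot: [0.996, 0.087, -0.0, -0.0]
ft_force: [-0.2, 0.4, -0.1]
grip_width: 0.0855
```

Emit:
{"method": "send_rows", "body": {
  "increments": [
    [[0,0,-0.6,0,0,0],[0,0,-0.3,0,0,0],[0,0,0,0,0,0],[0,0,0,0,0,0]]
  ]
}}

```text
clock: 6.95
eef_pos: [0.611, -0.2727, 0.1598]
tool_rot: [0.996, 0.087, -0.001, -0.001]
ft_force: [0.3, -0.3, -0.6]
grip_width: 0.0855
```

```bash
cat >> h.py <<'E'
def knobtop(c,T,guess,rad=.03):
    yy,xx=np.mgrid[0:384,0:512]; P=pts(c,np.c_[xx.ravel(),yy.ravel()],T)
    t=P[(P[:,2]>.056)&(P[:,2]<.068)&(np.hypot(P[:,0]-guess[0],P[:,1]-guess[1])<rad)]
    cc,r=cv2.minEnclosingCircle(t[:,:2].astype(np.float32)); print("knob",len(t),np.round(cc,4),"d",round(2*r,4),"z",np.median(t[:,2]).round(4)); return cc
E
python3 - <<'E'
from workcell import *
from h import *
o=get_obs(); c=camera("wrist"); T=tool(o)@c["mount"]
cv2.imwrite("pics/w2.png",c["color"][:,:,::-1])
k=knobtop(c,T,[.6117,-.2737]); print("moved",np.hypot(k[0]-.5681,k[1]+.2816))
togo(o,[.579,.025,.16],-2)
E
```

```text
knob 818 [ 0.6106 -0.2739] d 0.0241 z 0.0618
moved 0.04321414054432863
t 6.95 at [ 0.611  -0.2727  0.1598] go units [ 4.050e-01 -5.975e+00  4.000e-03] turn [-0.007  0.012  1.201] F [ 0.3 -0.3 -0.6] w 0.0855
```

View pics/w2.png

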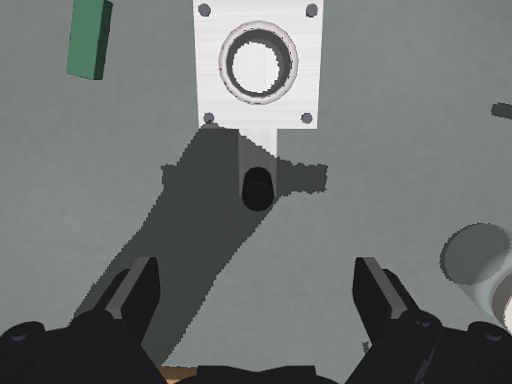

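The narrow gate moved 43.2 mm. The blade now fills the bore at (255,65) and the knob sits at (258,188), close to the housing. Next is the wide knob.

Emit:
{"method": "send_rows", "body": {
  "increments": [
    [[0,0,0,0,0,0.6],[0,0,0,0,0,0.6],[-0.1,-0.8,0,0,0,0],[-0.15,-0.9,0,0,0,0],[-0.15,-0.9,0,0,0,0],[-0.15,-0.9,0,0,0,0],[-0.15,-0.9,0,0,0,0],[-0.15,-0.9,0,0,0,0]]
  ]
}}

```text
clock: 8.0
eef_pos: [0.577, -0.0114, 0.1598]
tool_rot: [1.0, -0.011, -0.001, -0.003]
ft_force: [0.1, -0.6, -0.3]
grip_width: 0.0853
```

Emit:
{"method": "send_rows", "body": {
  "increments": [
    [[0,-0.5,0,0,0,0],[0,-0.13,0,0,0,0],[0,0,0,0,0,0],[0,0,0,0,0,0]]
  ]
}}

```text
clock: 8.5
eef_pos: [0.579, 0.0026, 0.1613]
tool_rot: [1.0, -0.001, -0.0, -0.008]
ft_force: [0.1, -0.4, -0.9]
grip_width: 0.0853
```

Run:
```python
from workcell import *
from h import *
o=get_obs(); c=camera("wrist"); T=tool(o)@c["mount"]
cv2.imwrite("pics/w3.png",c["color"][:,:,::-1]); np.save("pics/w3.npy",dict(c=c,o=o),allow_pickle=True)
k=knobtop(c,T,[.579,.025])
togo(o,[*k,.037],-2)
```

```text
knob 792 [0.5781 0.0254] d 0.0239 z 0.0618
t 8.5 at [0.579  0.0026 0.1613] go units [-0.019 -0.416  2.493] turn [-0.094  0.004  0.183] F [ 0.1 -0.4 -0.9] w 0.0853
```

View pics/w3.png

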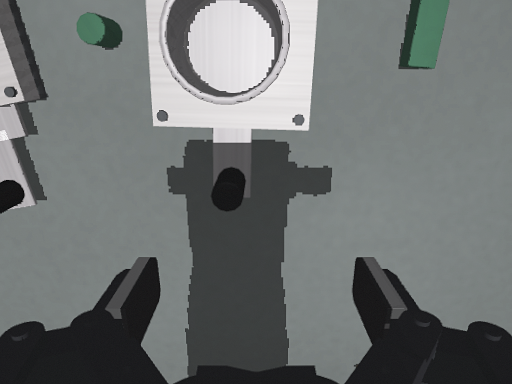

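The wrist view shows the knob at (228,188), left of centre: the tool stopped 22 mm short in y with a slight tilt. I'll check the joints.

Run:
```python
from workcell import *
from h import *
o=get_obs(); print(o["joint_pos"].round(3),o["joint_vel"].round(3),o["tool_rot"].round(4)); togo(o,[.578,.0254,.16],-2)
d=np.load("pics/w3.npy",allow_pickle=True).item(); c,oo=d["c"],d["o"];T=tool(oo)@c["mount"]
H=plane(c,[[153,127],[309,130]],T,.032); print(H.round(4),np.linalg.norm(H[1]-H[0]),np.degrees(np.arctan2(*(H[1]-H[0])[:2])))
```

```text
[-0.004  0.439  0.082  1.215  0.016  3.141] [ 0.003  0.    -0.002  0.     0.002 -0.003] [ 1.0e+00 -1.4e-03 -1.0e-04 -8.2e-03]
t 8.55 at [0.579  0.0026 0.1614] go units [-0.021 -0.455  0.035] turn [-0.094  0.003  0.184] F [-0.1  1.  -0.3] w 0.0853
[[ 0.6238  0.0837  0.032 ]
 [ 0.6213 -0.0368  0.032 ]] 0.12057732100002776 -178.80919850721494
```

Emit:
{"method": "send_rows", "body": {
  "increments": [
    [[0,0,0,0,0,0]]
  ]
}}

```text
clock: 8.68
eef_pos: [0.5789, 0.003, 0.1615]
tool_rot: [1.0, -0.001, -0.0, -0.008]
ft_force: [-0.6, -0.6, 0.7]
grip_width: 0.0853
```

Run:
```python
from workcell import *
from h import *
o=get_obs(); print(o["joint_pos"].round(3),o["joint_vel"].round(3),o["tool_rot"].round(4)); togo(o,[.578,.0254,.16],-2)
```

```text
[-3.000e-03  4.380e-01  8.200e-02  1.215e+00  1.700e-02  3.141e+00] [ 0.006  0.    -0.    -0.001  0.001 -0.001] [ 1.     -0.0012 -0.     -0.0083]
t 8.675 at [0.5789 0.003  0.1615] go units [-0.02  -0.447  0.038] turn [-0.095  0.002  0.187] F [-0.6 -0.6  0.7] w 0.0853
```

Joint 6 is at its limit (3.14). A half turn gives the same grasp, so I'll turn the tool by -180° about z, up high.

Emit:
{"method": "send_rows", "body": {
  "increments": [
    [[0,0,0,0,0,-1],[0,0,0,0,0,-1],[0,0,0,0,0,-1],[0,0,0,0,0,-1],[0,0,0,0,0,-1],[0,0,0,0,0,-1],[0,0,0,0,0,-1],[0,0,0,0,0,-1]]
  ]
}}

```text
clock: 9.68
eef_pos: [0.5789, 0.0034, 0.1616]
tool_rot: [0.765, 0.644, 0.005, -0.006]
ft_force: [0.3, -1.1, 0.0]
grip_width: 0.0852
```

Emit:
{"method": "send_rows", "body": {
  "increments": [
    [[0,0,0,0,0,-1],[0,0,0,0,0,-1],[0,0,0,0,0,-1],[0,0,0,0,0,-1],[0,0,0,0,0,-1],[0,0,0,0,0,-1],[0,0,0,0,0,-1],[0,0,0,0,0,-1]]
  ]
}}

```text
clock: 10.68
eef_pos: [0.5789, 0.0035, 0.1616]
tool_rot: [0.172, 0.985, 0.008, -0.001]
ft_force: [-0.5, -0.0, -0.7]
grip_width: 0.0852
```

Emit:
{"method": "send_rows", "body": {
  "increments": [
    [[0,0,0,0,0,-1],[0,0,0,0,0,-0.5],[0,0,0,0,0,0]]
  ]
}}

```text
clock: 11.05
eef_pos: [0.5789, 0.0035, 0.1616]
tool_rot: [0.045, 0.999, 0.008, -0.0]
ft_force: [-0.7, -0.2, 0.2]
grip_width: 0.0851
```

Run:
```python
from workcell import *
from h import *
o=get_obs(); print(o["joint_pos"].round(3)); togo(o,[.578,.0254,.16],178.5)
```

```text
[-0.002  0.438  0.082  1.215  0.017  0.087]
t 11.05 at [0.5789 0.0035 0.1616] go units [0.057 0.434 0.039] turn [ 0.095 -0.006 -0.364] F [-0.7 -0.2  0.2] w 0.0851
```

Emit:
{"method": "send_rows", "body": {
  "increments": [
    [[0,0,0,0.095,0,-0.36],[0.04,0.3,0,0,0,0],[0,0.15,0.04,0,0,0],[0,0,0,0,0,0],[0,0,0,0,0,0]]
  ]
}}

```text
clock: 11.68
eef_pos: [0.5774, 0.0265, 0.1595]
tool_rot: [0.013, 1.0, 0.0, -0.001]
ft_force: [-0.5, 0.2, 0.3]
grip_width: 0.0854
```

Run:
```python
from workcell import *
from h import *
o=get_obs(); c=camera("wrist"); T=tool(o)@c["mount"]
cv2.imwrite("pics/w4.png",c["color"][:,:,::-1])
k=knobtop(c,T,[.579,.025]); print(o["joint_pos"].round(3))
togo(o,[*k,.037],178.5)
```

```text
knob 813 [0.5767 0.0248] d 0.024 z 0.0617
[0.046 0.439 0.077 1.21  0.    0.071]
t 11.675 at [0.5774 0.0265 0.1595] go units [ 0.011 -0.035  2.45 ] turn [ 0.    -0.007  0.004] F [-0.5  0.2  0.3] w 0.0854
```

View pics/w4.png

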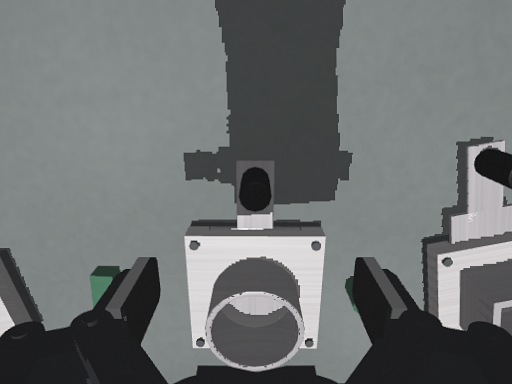

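The knob is centred at (255,188), the housing edges are square to the image, and the fingers are clear of the ports. I'll descend and grip.

Emit:
{"method": "send_rows", "body": {
  "increments": [
    [[0,-0.03,0.4,0,0,0],[0,0,0.5,0,0,0],[0,0,0.5,0,0,0],[0,0,0.5,0,0,0],[0,0,0.35,0,0,0],[0,0,0.2,0,0,0],[0,0,0,0,0,0]]
  ]
}}

```text
clock: 12.6
eef_pos: [0.5768, 0.0247, 0.0365]
tool_rot: [0.013, 1.0, 0.0, -0.001]
ft_force: [-0.3, -0.3, 0.1]
grip_width: 0.0854
```

Emit:
{"method": "send_rows", "body": {
  "increments": [
    [[0,0,0,0,0,0],[0,0,0,0,0,0],[0,0,0,0,0,0],[0,0,0,0,0,0],[0,0,0,0,0,0],[0,0,0,0,0,0],[0,0,0,0,0,0],[0,0,0,0,0,0]]
  ],
  "grip": 1
}}

```text
clock: 13.6
eef_pos: [0.5777, 0.0256, 0.0378]
tool_rot: [0.012, 1.0, 0.001, 0.0]
ft_force: [-1.4, 3.1, 5.8]
grip_width: 0.0225
```

The knob is gripped. Opening means moving along tool +x now, towards the robot.

Emit:
{"method": "send_rows", "body": {
  "increments": [
    [[0.1,0,0,0,0,0],[0.15,0,0,0,0,0],[0.2,0,0,0,0,0],[0.2,0,0,0,0,0],[0.2,0,0,0,0,0],[0.2,0,0,0,0,0],[0.15,0,0,0,0,0],[0.1,0,0,0,0,0]]
  ]
}}

```text
clock: 14.6
eef_pos: [0.5133, 0.0274, 0.0377]
tool_rot: [0.012, 1.0, 0.001, 0.001]
ft_force: [0.7, 4.6, 4.4]
grip_width: 0.0225
```

Emit:
{"method": "send_rows", "body": {
  "increments": [
    [[0.04,0,0,0,0,0],[0,0,0,0,0,0],[0,0,0,0,0,0]]
  ]
}}

```text
clock: 14.98
eef_pos: [0.5108, 0.0275, 0.0377]
tool_rot: [0.012, 1.0, 0.001, 0.0]
ft_force: [0.3, 6.4, 5.7]
grip_width: 0.0224
```

Pulled 67 mm with no stop force yet. I'll add 2 mm, then release and lift.

Emit:
{"method": "send_rows", "body": {
  "increments": [
    [[0.04,0,0,0,0,0],[0,0,0,0,0,0]]
  ]
}}

```text
clock: 15.22
eef_pos: [0.509, 0.0276, 0.0378]
tool_rot: [0.012, 1.0, 0.001, 0.001]
ft_force: [0.5, 5.6, 3.9]
grip_width: 0.0225
```

Emit:
{"method": "send_rows", "body": {
  "increments": [
    [[0,0,0,0,0,0],[0,0,0,0,0,0],[0,0,0,0,0,0],[0,0,0,0,0,0],[0,0,0,0,0,0],[0,0,-0.3,0,0,0],[0,0,-0.6,0,0,0],[0,0,-0.7,0,0,0]]
  ],
  "grip": 0
}}

```text
clock: 16.23
eef_pos: [0.5081, 0.0266, 0.1185]
tool_rot: [0.013, 1.0, 0.0, -0.001]
ft_force: [0.2, 0.2, 0.1]
grip_width: 0.0853
```

Emit:
{"method": "send_rows", "body": {
  "increments": [
    [[0,0,-0.6,0,0,0],[0,0,-0.3,0,0,0],[0,0,0,0,0,0],[0,0,0,0,0,0]]
  ]
}}

```text
clock: 16.73
eef_pos: [0.5076, 0.0266, 0.161]
tool_rot: [0.013, 1.0, -0.0, -0.002]
ft_force: [-1.0, -0.0, -0.2]
grip_width: 0.0853
```

Run:
```python
from workcell import *
from h import *
o=get_obs(); c=camera("wrist"); T=tool(o)@c["mount"]
cv2.imwrite("pics/w5.png",c["color"][:,:,::-1])
k=knobtop(c,T,[.509,.0275]); print("moved",np.hypot(k[0]-.5767,k[1]-.0248), o["clock"],o["eef_pos"])
for n in ("scene","side"):
    c=camera(n); cv2.imwrite(f"pics/{n}9.png",c["color"][:,:,::-1])
    for g in ([.611,-.274],[.509,.0275],[.568,.2215]):
        try: knobtop(c,c["pose"],g,.022)
        except Exception as e: print(n,g,e)
```

```text
knob 811 [0.5081 0.0267] d 0.0241 z 0.0616
moved 0.06866188177537165 16.725 [0.50758583 0.02657156 0.16104838]
knob 80 [ 0.6127 -0.2734] d 0.0258 z 0.0612
knob 48 [0.5125 0.0262] d 0.0253 z 0.0601
knob 49 [0.5697 0.222 ] d 0.0286 z 0.0604
knob 9 [ 0.6032 -0.2733] d 0.014 z 0.0599
knob 90 [0.5093 0.0274] d 0.0244 z 0.0603
knob 160 [0.5673 0.2214] d 0.0246 z 0.0604
```

View pics/w5.png

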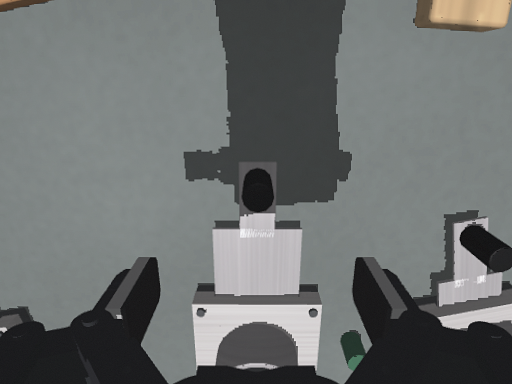

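View pics/side9.png

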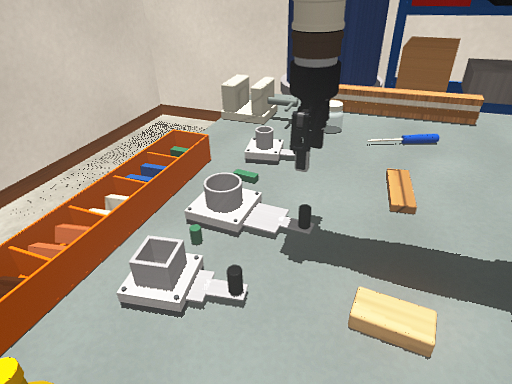

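The wrist view shows the wide knob at (258,190), 68.7 mm out, with the fingers clear. The side view shows the wide blade extended to (305,217) and the square knob unmoved at (235,280). I'm handing the job in.

```bash
python3 -c "
from workcell import *
print(job_done())"
```

```text
the job is handed in; nothing more can be done
None
```

I pushed the narrow round port's gate home and pulled the wide round port's gate out. The job was handed in at about 17 s of the 43 s allowed, and no verdict was reported.

| Gate | Last check | Needed |
|---|---|---|
| Narrow round | knob moved 43.2 mm towards home from a 42–45 mm start, so at most 2 mm from shut; the blade fills the bore | within 10 mm of home |
| Wide round | knob moved 68.7 mm out, so at or within about 1.5 mm of its stop | 60 mm or more |
| Square | knob within about 2 mm of its starting place by the scene camera, which is the measuring error | not moved over 12 mm |

The gripper was open, about 12 cm above the wide knob, and touching nothing when I handed in. The largest force seen at the end of any move was about 9 N.

- **Joint limit:** on the way to the wide knob, joint 6 reached its limit and the tool stopped 22 mm short. I turned the gripper half a turn and carried on without touching anything.
- **Side camera:** it could not confirm the narrow knob at the end, because the arm hid most of it. That result rests on the wrist and scene cameras.
- **Scene camera:** it put the wide knob about 4 mm further in than the wrist and side cameras did, which is still past 60 mm.

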